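Rub down the proud inlay line

ROBOT

A 6-joint arm with a two-finger parallel gripper is mounted at the origin on the work surface. World frame = base frame: x ahead of the robot, y to its left, z up, the work surface at z = 0. Lengths are in m, angles in rad, forces in N, time in s.
With the tool pointing down it reaches from about 0.325 to 0.775 m from the base axis. Payload 5.5 kg.
Tool frame: the origin (TCP) lies on the centre line of the jaws, within the pads' length; the fingertips stand 17 mm ahead of it and the grasp point (between the pads) lies 2 mm behind it; z points along the fingers, y is the line along which they close (so a half turn about z gives the same grasp; the last joint's range is limited). The gripper opens to 88 mm and grips with 3 to 60 N. Pads are 20 mm wide; open, the fingers measure 115 mm over their backs; the gripper's body (75 mm by 178 mm) begins 61 mm behind the grasp point.
Start: joints at [-1.406, 0.091, 1.231, -0, 1.82, -0.057], TCP at [0.132, -0.585, 0.24] pointing down, gripper open.
Joint ranges: [-2.87, 2.87], [-0.86, 2.18], [0.17, 2.46], [-1.51, 4.65], [0.06, 2.69], [-2.65, 2.65]. Speed limits (rad/s): [2.57, 2.57, 3.01, 3.14, 3.14, 3.14].

INTERFACE

Orientations are given as a rotation vector (axis times angle).
In Python, from bench import robot, cams, workorder gives the robot as it stands.
- The arm moves only by the tool drive_tool, never from a script. Its argument "rows" is a list of rows, each a list of 2 entries, a list of its own where there are three numbers: the shift along the tool's x, y, z in mm, then the turn about the tool's z in rad. A call has 1 to 10 rows; each row shifts and turns the commanded pose from where the row before left it, along the tool's axes as they then stand; what a row does not reach is not made up. A row lasts 1/10 s, in which the tool goes at most 50 mm and 8.59 degrees, less where a joint would pass 70% of its speed; a pose out of reach is approached as far as the arm can. A call is refused whole if a number of a shift passes 50 or a number of a turn 0.15, either way. A call with a gripper value outside its range is refused whole. "grip" is the closure, from -1 (fully open) to 1 (shut), so that 0 is half open, set as the call begins (left out, the last holds). The fingers move at their own pace and stop on an object; the grip force is fixed at half the most. Time passes only in rows, so rows that do not move let the fingers close. It gives the time, the measured TCP pose, the force, the opening and the grip force at its end, in the units of the state.
- robot.read_state(): the state, without advancing time (a new reading comes with each control period).
- cams.snapshot(name): name is "side" or "top" or "wrist"; returns a dict with "pixels" (420x560x3 uint8, red, green, blue), "camera_matrix" (3x3 intrinsics, pixels), "k1" (the pictures are not rectified: a ray, as slopes to the right and down, at radius r is drawn at 1 + k1 r^2 times it, then the intrinsics apply), "xyz" and "orientation" of the camera in the world; the wrist camera has in their place "hand_eye" (4x4, takes a point from camera to tool coordinates, whose origin is the TCP and whose axes are the flange's). Camera axes: x right, y down, z forward; pixel columns grow to the right and rows downward; lengths in m; the calibration is good to about 2 mm. A picture is of the moment at which its call begins: read the wrist's pose just before it. There is no depth.
- workorder.close_job(): hands the job in; it is judged then, once.
The state is a dict: "t": time; "q": joint angles; "qvel": joint speeds; "joint_torque": joint torques, N m; "tcp_pos": TCP position; "tool_rot": TCP orientation; "ft_force": force on the tool from outside, world axes, zero at the start; "moment": the same for the moment, N m; "grip_width": finger opening in m; "grasp_force": force on a finger pad.
Only numpy, scipy, OpenCV 4.12 (cv2) and the standard library are available. Lean on these libraries where they do the work, as an engineer would, in place of code of your own. Each camera call takes 0.05 s, during which the arm holds its last target. There are 200 camera calls.

TASK

The black inlay line on the yellow panel still stands a little proud: with closed fingertips, start on the piece next to the blue mark and run along the line to its far end, lightly pressing the five pieces down flush one after another. Do it in one pass, keeping the fingertips on or just above the line until the last piece is home; pull nothing up, do not lean hard on the panel, leave the weight, the jars and the other loose things where they are, and finish clear of everything.

Things in the scene. Friction and masses are not known exactly. Their poses are not given: they have to be found in the camera images.
- panel: yellow wooden panel 300 (its x) x 220 (its y) x 20 mm, level, a flat reddish figure painted on it; origin at the centre of its underside, 28 mm above the table; top face 20 mm above the origin; z up. It sits on rubber buffers on a fixed base board: it cannot shift or turn, but sinks about 1 mm per 3 N pressed on it (at most 12 mm) and springs back
- blue_mark (a point): centre of the flat blue enamel disc (16 mm diameter, level with the top face of the panel) at the starting end of the black line, 34 mm before the middle of piece 1; only a mark
- piece1_top (a point): middle of the top face of black inlay piece 1 of 5, counted from the blue mark; x runs along the line to the far end, z up. The five alike pieces form one bending black line, middles 39 mm apart with 2 mm gaps. Each is 37 mm long, 16 mm wide; its middle 15 mm is flat on top
- piece1 (a joint): how far piece 1 is pressed down, in m: starts at 0 to 0.0007, 0.0045 is fully home, negative is pulled up. At the start its top is about 4.3 to 5 mm above the panel top, fully home 0.5 mm above it (flush to the eye). It slides down against about 2 N of friction, stays where it is left, and cannot move sideways
- piece2_top (a point): middle of the top face of black inlay piece 2 of 5, counted from the blue mark; x runs along the line to the far end, z up. Shape as piece 1; the 11 mm at either end of each piece slope down by 4.5 mm, so a fingertip that slides along the line at panel level rides onto the slope and pushes the piece down
- piece2 (a joint): how far piece 2 is pressed down, in m: starts at 0 to 0.0007, 0.0045 is fully home, negative is pulled up. Behaves as piece 1
- piece3_top (a point): middle of the top face of black inlay piece 3 of 5, counted from the blue mark; x runs along the line to the far end, z up. Shape as pieces 1 and 2
- piece3 (a joint): how far piece 3 is pressed down, in m: starts at 0 to 0.0007, 0.0045 is fully home, negative is pulled up. Behaves as piece 1
- piece4_top (a point): middle of the top face of black inlay piece 4 of 5, counted from the blue mark; x runs along the line to the far end, z up. Shape as pieces 1 and 2
- piece4 (a joint): how far piece 4 is pressed down, in m: starts at 0 to 0.0007, 0.0045 is fully home, negative is pulled up. Behaves as piece 1
- piece5_top (a point): middle of the top face of black inlay piece 5 of 5, counted from the blue mark; x runs along the line to the far end, z up. Shape as pieces 1 and 2
- piece5 (a joint): how far piece 5 is pressed down, in m: starts at 0 to 0.0007, 0.0045 is fully home, negative is pulled up. Behaves as piece 1
- brass_weight: small brass weight, 34 mm diameter, 34 mm tall, standing loose on the panel; origin at the centre of its underside
- wood_wedge: small pale wooden block 50 x 22 x 18 mm lying loose on the panel; origin at the centre of its underside
- jar_green: green glass jar, 68 mm diameter, 100 mm tall, loose on the table to one side of the panel; origin at the centre of its underside
- jar_amber: amber glass jar, 68 mm diameter, 110 mm tall, loose on the table to one side of the panel; origin at the centre of its underside
- wood_block: upright wooden block 55 x 55 x 100 mm, loose on the table to one side of the panel; origin at the centre of its underside
- wood_disc: reddish disc, 84 mm diameter, 18 mm thick, loose on the table to the other side; origin at the centre of its underside
- screwdriver: screwdriver with dark wooden handle lying loose on the table
- brush: brush lying loose on the table

How it is judged:
By the outcome, as a careful person would: the job done as asked, in the order asked, and still so for the second after the job is handed in, with the robot touching nothing.
It also fails if it takes over 45 s, if anything falls off the work surface, if the arm or the gripper's body presses on something with over 40 N, if the wrist force passes 120 N, or if a joint passes its speed limit or range.

## Working session

There is one attempt and no reset: what is moved stays moved. The work goes in short steps, Python scripts to look and compute and a tool call to move; the robot and the scene stay as the last step left them, time stands still between calls to the robot, and variables do not carry over. Pictures are saved under pics/ and viewed, at most 10 in all, crops included, and the job is handed in when it is done.

Besides the shell and the picture viewer there is one more tool, called after "Emit:" as name(argument=value, ...), one argument or row to a line, values as JSON. drive_tool: Moves the arm, as the interface text tells. Its arguments: {"type":"object","properties":{"rows":{"type":"array"},"grip":{"type":"number"}},"required":["rows"]}

```bash
mkdir -p pics; ls; python3 - <<'E'
from bench import robot,cams
import cv2,numpy as np
s=robot.read_state();print(s['t'],s['tcp_pos'],s['tool_rot'],s['grip_width'],s['ft_force'])
for n in ('top','side'):
    d=cams.snapshot(n);cv2.imwrite(f'pics/{n}0.png',d['pixels'][:,:,::-1]);np.save(f'{n}.npy',d,allow_pickle=True)
    print(n,d['camera_matrix'],d['k1'],d['xyz'],d['orientation'])
d=cams.snapshot('wrist');print(d['hand_eye'],d['camera_matrix'],d['k1'])
E
```

```text
pics
0.0 [ 0.13194214 -0.5850361   0.23849917] [-3.12034974e+00 -3.47487920e-01  1.67406152e-04] 0.08781087084242713 [-0.27166504  0.758367    0.42050882]
top [[481.22579918   0.         275.83717107]
 [  0.         481.22579918 205.84010051]
 [  0.           0.           1.        ]] -0.06116975749285808 [0.34082586 0.00133566 1.24729137] [-2.14203514  2.11693368 -0.17932047]
side [[533.45767406   0.         277.91250084]
 [  0.         533.45767406 207.01660745]
 [  0.           0.           1.        ]] -0.005204814976724633 [0.11294362 0.87009974 0.97648461] [-0.6090821   2.63848544 -1.14752092]
[[-2.98371705e-05 -9.55947167e-01 -2.93538774e-01  7.98450412e-02]
 [ 9.99999981e-01  2.84534186e-05 -1.94308690e-04  1.91299502e-04]
 [ 1.94101024e-04 -2.93538775e-01  9.55947148e-01 -1.45723824e-01]
 [ 0.00000000e+00  0.00000000e+00  0.00000000e+00  1.00000000e+00]] [[373.5054746    0.         283.40223442]
 [  0.         373.5054746  205.22784292]
 [  0.           0.           1.        ]] -0.09383272363822272
```

View pics/top0.png

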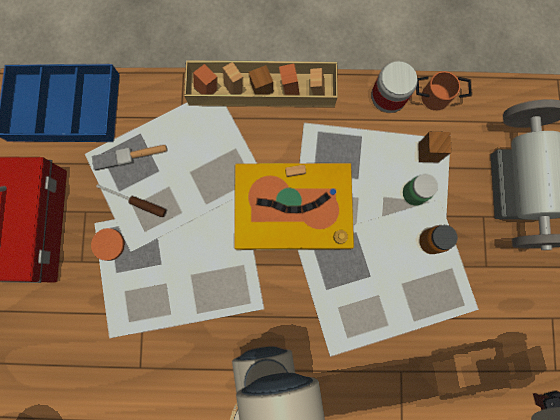

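View pics/side0.png

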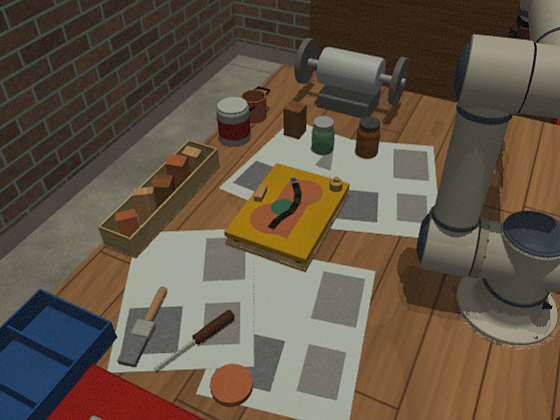

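The top view shows the panel at columns 235–352, rows 163–250. The blue mark is at about (333,191) and the black line runs left to about (257,203). The wedge is at (295,170) and the weight at (340,238). I'll enlarge it next.

```bash
cat > h.py <<'E'
import numpy as np,cv2
from scipy.spatial.transform import Rotation as R
def undist(d,uv):
    K=d['camera_matrix'];uv=np.atleast_2d(uv).astype(float)
    p=(uv-K[:2,2])/[K[0,0],K[1,1]];q=p.copy()
    for _ in range(20): q=p/(1+d['k1']*(q**2).sum(1,keepdims=True))
    return np.c_[q,np.ones(len(q))]
def cam(d,tcp=None,rot=None):
    if 'hand_eye' in d:
        T=d['hand_eye'];Rt=R.from_rotvec(rot).as_matrix()
        return Rt@T[:3,:3],np.array(tcp)+Rt@T[:3,3]
    return R.from_rotvec(d['orientation']).as_matrix(),np.array(d['xyz'])
def to_z(d,uv,z,**k):
    M,c=cam(d,**k);r=undist(d,uv)@M.T
    return c+r*((z-c[2])/r[:,2])[:,None]
E
python3 - <<'E'
import numpy as np,cv2
from h import *
d=np.load('top.npy',allow_pickle=True).item()
im=d['pixels'][:,:,::-1]
cv2.imwrite('pics/topc.png',cv2.resize(im[158:254,230:358],None,fx=6,fy=6,interpolation=cv2.INTER_CUBIC))
print(to_z(d,[[235,163],[352,163],[353,249],[234,249],[333,191],[326,198],[260,203],[340,236]],.048).round(4))
E
```

```text
[[ 0.66    0.1141  0.048 ]
 [ 0.6635 -0.187   0.048 ]
 [ 0.4423 -0.1861  0.048 ]
 [ 0.4389  0.1107  0.048 ]
 [ 0.5894 -0.1373  0.048 ]
 [ 0.571  -0.1194  0.048 ]
 [ 0.5562  0.0478  0.048 ]
 [ 0.4746 -0.154   0.048 ]]
```

View pics/topc.png

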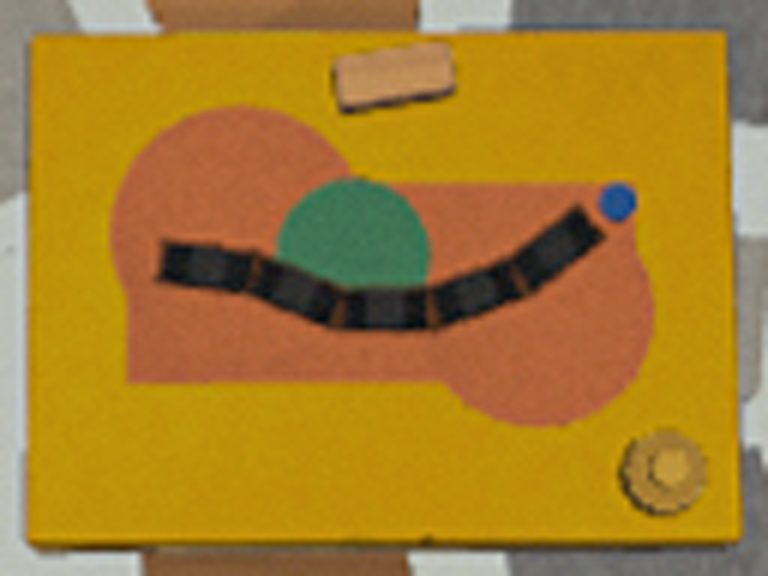

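The crop gives the piece middles as p1 (560,246), p2 (479,293), p3 (385,308), p4 (298,287) and p5 (207,266), with the blue mark at (618,202). The wedge and weight are well away from the line.

```bash
python3 - <<'E'
from h import *
d=np.load('top.npy',allow_pickle=True).item()
c=np.array([[618,202],[560,246],[479,293],[385,308],[298,287],[207,266]])
uv=np.array([230,158])+(c+.5)/6-.5
P=np.vstack([to_z(d,uv[:1],.048),to_z(d,uv[1:],.0525)])
print(P.round(4));print(np.linalg.norm(np.diff(P[:,:2],axis=0),axis=1).round(4))
t=np.array([.131942,-.585036,.2385]);M=R.from_rotvec([-3.12034974,-.347488,.000167]).as_matrix()
print(M.round(4));print('to p1+90mm',((np.r_[P[1,:2],.16]-t)@M*1000).round(1), 'yaw of line',np.degrees(np.arctan2(*np.diff(P[:,:2],axis=0).T[::-1])))
E
```

```text
[[ 0.5887 -0.1363  0.048 ]
 [ 0.5686 -0.1111  0.0525]
 [ 0.5481 -0.077   0.0525]
 [ 0.5413 -0.0376  0.0525]
 [ 0.5498 -0.001   0.0525]
 [ 0.5583  0.0374  0.0525]]
[0.0322 0.0398 0.04   0.0376 0.0393]
[[ 9.755e-01  2.200e-01 -3.000e-04]
 [ 2.200e-01 -9.755e-01  1.900e-03]
 [ 1.000e-04 -2.000e-03 -1.000e+00]]
to p1+90mm [ 530.2 -366.1   79.3] yaw of line [128.69836871 120.9695843   99.83890982  76.88877548  77.47200865]
```

Emit:
drive_tool(
  rows=[
    [[38,-26,0],0],
    [[38,-26,0],0],
    [[38,-26,0],0],
    [[38,-26,0],0],
    [[38,-26,0],0],
    [[38,-26,0],0],
    [[38,-26,0],0],
    [[38,-26,0],0],
    [[38,-26,0],0],
    [[38,-26,0],0],
  ],
  grip=1,
)

```text
t: 1.15
tcp_pos: [0.4464, -0.2464, 0.2395]
tool_rot: [3.122, 0.348, -0.0]
ft_force: [-0.5, -0.7, 0.3]
grip_width: 0.0115
grasp_force: 0.0
```

Emit:
drive_tool(
  rows=[
    [[38,-26,0],0],
    [[38,-26,0],0],
    [[38,-28,20],0],
    [[36,-26,20],0],
    [[0,0,0],0],
    [[0,0,0],0],
  ],
)

```text
t: 1.75
tcp_pos: [0.5676, -0.1118, 0.1988]
tool_rot: [-3.121, -0.351, 0.004]
ft_force: [0.4, -0.6, 1.1]
grip_width: 0.0004
grasp_force: 0.0
```

```bash
python3 - <<'E'
from bench import robot,cams
import cv2,numpy as np
s=robot.read_state();d=cams.snapshot('wrist');d['s']=s
np.save('w1.npy',d,allow_pickle=True);print(s['t'],s['tcp_pos'],s['tool_rot'],s['grip_width'],s['ft_force'])
cv2.imwrite('pics/w1.png',cv2.resize(d['pixels'][:,:,::-1],(800,600),interpolation=cv2.INTER_CUBIC))
E
```

```text
1.75 [ 0.56755174 -0.11176407  0.19877377] [-3.12139866 -0.35086184  0.00439809] 0.00036347748433069715 [ 0.44090833 -0.59589711  1.07200512]
```

View pics/w1.png

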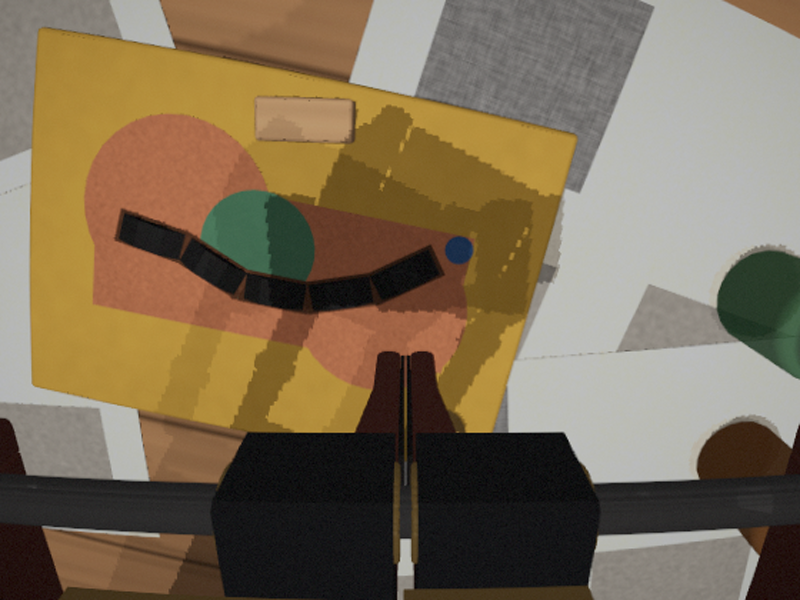

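The wrist view shows the pieces from the blue mark at (407,274), (342,292), (276,291), (213,265) and (151,235), with the mark itself at (459,250). Next I project these and compare them with the top view.

```bash
python3 - <<'E'
from h import *
d=np.load('w1.npy',allow_pickle=True).item();s=d['s']
v=np.array([[459,250],[407,274],[342,292],[276,291],[213,265],[151,235],[40,28],[576,134],[33,384],[378,353],[434,353]])
uv=(v+.5)*.7-.5
k=dict(tcp=s['tcp_pos'],rot=s['tool_rot'])
W=np.array([to_z(d,u[None],.0525 if 0<i<6 else .18 if i>8 else .048,**k)[0] for i,u in enumerate(uv)])
print(W.round(4));print(np.linalg.norm(np.diff(W[:6,:2],axis=0),axis=1).round(4),np.linalg.norm(W[6]-W[7]),np.linalg.norm(W[6]-W[8]))
T=np.array([[.5887,-.1363],[.5686,-.1111],[.5481,-.077],[.5413,-.0376],[.5498,-.001],[.5583,.0374]])
print(((W[:6,:2]-T)*1000).round(1))
P=(W[:6,:2]+T)/2
print(P.round(4),np.degrees(np.arctan2(*np.diff(P,axis=0).T[::-1])).round(1))
E
```

```text
[[ 0.5882 -0.1385  0.048 ]
 [ 0.569  -0.1126  0.0525]
 [ 0.5504 -0.0786  0.0525]
 [ 0.5425 -0.0414  0.0525]
 [ 0.5498 -0.0034  0.0525]
 [ 0.5594  0.0341  0.0525]
 [ 0.6589  0.1116  0.048 ]
 [ 0.6648 -0.1845  0.048 ]
 [ 0.4421  0.1082  0.048 ]
 [ 0.5738 -0.1012  0.18  ]
 [ 0.578  -0.1195  0.18  ]]
[0.0322 0.0387 0.0381 0.0386 0.0387] 0.29618456438304863 0.21682962001976325
[[-0.5 -2.2]
 [ 0.4 -1.5]
 [ 2.3 -1.6]
 [ 1.2 -3.8]
 [-0.  -2.4]
 [ 1.1 -3.3]]
[[ 0.5884 -0.1374]
 [ 0.5688 -0.1118]
 [ 0.5492 -0.0778]
 [ 0.5419 -0.0395]
 [ 0.5498 -0.0022]
 [ 0.5588  0.0357]] [127.5 119.9 100.8  78.1  76.6]
```

Emit:
drive_tool(
  rows=[
    [[0,0,40],-0.12],
    [[1,0,40],-0.12],
    [[0,0,30],-0.12],
    [[0,0,10],0],
    [[0,0,0],0],
    [[0,0,0],0],
  ],
)

```text
t: 2.4
tcp_pos: [0.5695, -0.1132, 0.0827]
tool_rot: [3.009, 0.895, 0.005]
ft_force: [0.3, 0.8, -0.4]
grip_width: 0.0006
grasp_force: 0.0
```

Emit:
drive_tool(
  rows=[
    [[0,0,2],0],
    [[0,0,1],0],
    [[0,0,1],0],
    [[0,0,0],0],
  ],
)

```text
t: 2.8
tcp_pos: [0.5688, -0.1122, 0.0764]
tool_rot: [3.009, 0.901, 0.001]
ft_force: [-0.2, -0.1, -0.4]
grip_width: 0.0004
grasp_force: 0.0
```

Emit:
drive_tool(
  rows=[
    [[0,0,1],0],
    [[0,0,1],0],
    [[0,0,1],0],
    [[0,0,1],0],
    [[0,0,0],0],
    [[0,0,0],0],
  ],
)

```text
t: 3.4
tcp_pos: [0.5686, -0.1122, 0.0721]
tool_rot: [-3.009, -0.901, 0.0]
ft_force: [-0.5, -0.3, -0.5]
grip_width: 0.0008
grasp_force: 0.0
```

Emit:
drive_tool(
  rows=[
    [[0,0,1],0],
    [[0,0,0],0],
  ],
)

```text
t: 3.6
tcp_pos: [0.5686, -0.1122, 0.071]
tool_rot: [-3.009, -0.901, 0.0]
ft_force: [-0.4, -0.1, -0.3]
grip_width: 0.0004
grasp_force: 0.0
```

Emit:
drive_tool(
  rows=[
    [[0,0,1],0],
    [[0,0,0],0],
  ],
)

```text
t: 3.8
tcp_pos: [0.5687, -0.1123, 0.0703]
tool_rot: [3.009, 0.901, 0.0]
ft_force: [-0.2, 0.0, 1.8]
grip_width: 0.0007
grasp_force: 0.7
```

Emit:
drive_tool(
  rows=[
    [[0,0,1],0],
    [[0,0,1],0],
    [[0,0,1],0],
    [[0,0,0],0],
  ],
)

```text
t: 4.2
tcp_pos: [0.5687, -0.1123, 0.067]
tool_rot: [3.01, 0.901, 0.0]
ft_force: [-0.4, 0.1, 1.2]
grip_width: 0.0003
grasp_force: 0.8
```

Emit:
drive_tool(
  rows=[
    [[0,0,1],0],
    [[0,0,0],0],
  ],
)

```text
t: 4.4
tcp_pos: [0.5687, -0.1123, 0.066]
tool_rot: [3.01, 0.901, 0.0]
ft_force: [0.1, 0.3, 2.5]
grip_width: 0.0003
grasp_force: 0.8
```

Emit:
drive_tool(
  rows=[
    [[0,0,1],0],
    [[0,0,0],0],
  ],
)

```text
t: 4.6
tcp_pos: [0.5687, -0.1123, 0.0653]
tool_rot: [3.01, 0.901, 0.0]
ft_force: [-1.4, 0.4, 3.3]
grip_width: 0.0007
grasp_force: 1.6
```

Emit:
drive_tool(
  rows=[
    [[0,0,1],0],
    [[0,0,0],0],
  ],
)

```text
t: 4.8
tcp_pos: [0.5687, -0.1123, 0.0646]
tool_rot: [3.009, 0.901, 0.001]
ft_force: [-1.5, -0.5, 6.1]
grip_width: 0.0004
grasp_force: 2.7
```

Emit:
drive_tool(
  rows=[
    [[0.2,-4,0],0.02],
    [[0.1,-4,0],0.02],
    [[0.1,-4,0],0.02],
    [[0,-4,0],0.02],
    [[0,-4,0],0.03],
  ],
)

```text
t: 5.3
tcp_pos: [0.5588, -0.0949, 0.0644]
tool_rot: [3.054, 0.731, 0.001]
ft_force: [2.5, -4.3, 4.7]
grip_width: 0.0005
grasp_force: 2.7
```

Emit:
drive_tool(
  rows=[
    [[-0.1,-4,0],0.02],
    [[-0.3,-4,0],0.02],
    [[-0.4,-4,0],0.03],
    [[-0.5,-4,0],0.03],
    [[-0.5,-3,0],0.02],
    [[0,0,0],0],
  ],
)

```text
t: 5.9
tcp_pos: [0.549, -0.0778, 0.0645]
tool_rot: [-3.093, -0.549, -0.001]
ft_force: [1.1, -2.6, 6.4]
grip_width: 0.0005
grasp_force: 2.9
```

Emit:
drive_tool(
  rows=[
    [[0.6,-4,0],0.035],
    [[0.5,-4,0],0.035],
    [[0.4,-4,0],0.035],
    [[0.2,-4,0],0.035],
    [[0.1,-4,0],0.035],
  ],
)

```text
t: 6.4
tcp_pos: [0.545, -0.0587, 0.0642]
tool_rot: [3.129, 0.274, -0.001]
ft_force: [1.3, -4.0, 5.7]
grip_width: 0.0002
grasp_force: 3.0
```

Emit:
drive_tool(
  rows=[
    [[-0.1,-4,0],0.035],
    [[-0.2,-4,0],0.035],
    [[-0.4,-4,0],0.035],
    [[-0.5,-4,0],0.035],
    [[-0.5,-3,0],0.035],
    [[0,0,0],0],
  ],
)

```text
t: 7.0
tcp_pos: [0.5412, -0.0395, 0.0644]
tool_rot: [3.142, 0.001, -0.001]
ft_force: [0.5, -2.4, 6.7]
grip_width: 0.0006
grasp_force: 3.1
```

Emit:
drive_tool(
  rows=[
    [[0.9,-4,0],0.023],
    [[0.8,-4,0],0.023],
    [[0.7,-4,0],0.023],
    [[0.6,-4,0],0.023],
    [[0.5,-4,0],0.023],
  ],
)

```text
t: 7.5
tcp_pos: [0.5451, -0.0203, 0.064]
tool_rot: [3.135, -0.18, -0.003]
ft_force: [-1.5, -5.2, 5.2]
grip_width: 0.0004
grasp_force: 3.3
```

Emit:
drive_tool(
  rows=[
    [[0.4,-4,0],0.023],
    [[0.3,-4,0],0.023],
    [[0.2,-4,0],0.023],
    [[0.1,-4,0],0.023],
    [[0,-2,0],0.023],
    [[0,0,0],0],
  ],
)

```text
t: 8.1
tcp_pos: [0.5489, -0.0022, 0.0642]
tool_rot: [3.12, -0.359, -0.003]
ft_force: [-0.7, -3.9, 7.5]
grip_width: 0.0004
grasp_force: 3.3
```

Emit:
drive_tool(
  rows=[
    [[0.1,-4,0],0],
    [[0.1,-4,0],0],
    [[0.1,-4,0],0],
    [[0.1,-4,0],0],
    [[0.1,-4,0],0],
  ],
)

```text
t: 8.6
tcp_pos: [0.5536, 0.0167, 0.0639]
tool_rot: [3.12, -0.359, -0.004]
ft_force: [-2.0, -4.1, 5.5]
grip_width: 0.0006
grasp_force: 3.4
```

Emit:
drive_tool(
  rows=[
    [[0.1,-4,0],0],
    [[0.1,-4,0],0],
    [[0.1,-4,0],0],
    [[0.1,-4,0],0],
    [[0.1,-4,0],0],
    [[0,-4,0],0],
    [[0,0,0],0],
  ],
)

```text
t: 9.3
tcp_pos: [0.5598, 0.0405, 0.0641]
tool_rot: [3.121, -0.358, -0.003]
ft_force: [-1.0, -3.1, 6.5]
grip_width: 0.0006
grasp_force: 3.3
```

Emit:
drive_tool(
  rows=[
    [[0,0,-2],0],
    [[0,0,-4],0],
    [[0,0,-20],0],
    [[0,20,-40],0],
    [[0,20,-40],0],
    [[-20,20,-20],0],
    [[0,0,0],0],
    [[0,0,0],0],
  ],
)

```text
t: 10.1
tcp_pos: [0.5272, -0.0133, 0.1895]
tool_rot: [-3.12, 0.358, 0.001]
ft_force: [0.5, 0.4, -1.0]
grip_width: 0.0005
grasp_force: 0.0
```

```bash
python3 - <<'E'
from bench import robot,cams
import cv2,numpy as np
s=robot.read_state();d=cams.snapshot('wrist');e=cams.snapshot('side')
print(s['t'],s['tcp_pos'],s['ft_force'])
w=d['pixels'][:,:,::-1];w=cv2.resize(w[:300],(800,429),interpolation=cv2.INTER_CUBIC)
a=np.load('side.npy',allow_pickle=True).item()['pixels'][155:255,220:353,::-1];b=e['pixels'][155:255,220:353,::-1]
cv2.imwrite('pics/w2.png',w)
cv2.imwrite('pics/s2.png',cv2.resize(np.hstack([a,b]),None,fx=3,fy=3,interpolation=cv2.INTER_CUBIC))
E
```

```text
10.1 [ 0.52718051 -0.01325243  0.18954438] [ 0.47917385  0.41380728 -0.97591223]
```

View pics/w2.png

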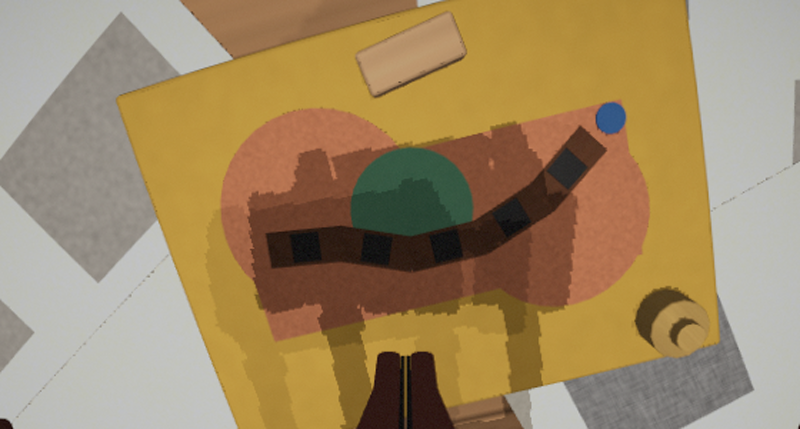

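View pics/s2.png

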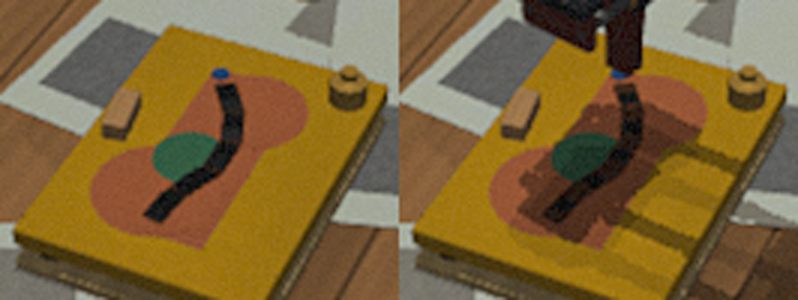

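All five pieces look the same in the wrist view: only their flat middles show, and the sloped ends have sunk into the slot. The wedge and weight are where they were.

Emit:
drive_tool(
  rows=[
    [[0,0,-30],0],
    [[0,0,-20],0],
    [[0,0,0],0],
    [[0,0,0],0],
  ],
)

```text
t: 10.6
tcp_pos: [0.5276, -0.0131, 0.2383]
tool_rot: [-3.121, 0.357, 0.004]
ft_force: [-0.5, 0.5, -0.5]
grip_width: 0.0004
grasp_force: 0.0
```

```bash
python3 -c "
from bench import workorder;print(workorder.close_job())"
```

```text
the job is handed in; nothing more can be done
None
```

I pressed all five pieces down in one pass from the blue mark to the far end, with at most 7.5 N of downward force in the readings. In the final pictures they look flush and the loose things on the panel have not moved; the arm is clear, and the job was handed in at about 10.6 s with no verdict shown.

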